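Lay the red-button pipette on its sloped bench rest

TASK

Pick up the pipette with the red push button from the bench and lay it on the blue two-forked rest: the handle in the high, wide fork, the thin grey shaft in the low, narrow fork with the nozzle pointing down the slope, slid down until the shoulder of the handle meets the low fork. Let go of it there, and leave the blue-button pipette and everything else where they are.

Things in the scene. Friction and masses are not known exactly. Their poses are not given: they have to be found in the camera images.
- pipette_red: Pipette with a red push button and patch, else white and grey, 240 mm long, 0.1 to 0.17 kg, lying flat. Origin on its long axis, mid-handle, 12 mm above the table as it lies; +x along the axis to the button, -x to the nozzle, z up. Handle 110 x 26 x 24 mm (x, y, z). Button to x = +75. Finger hook at x = +46 to +56 stands out to y = +32. Centre of mass near x = -10: grip it there, across y.
- pipette_red_shoulder (a point): On that pipette's long axis at its shoulder, x = -55 mm in its frame: the step where the 26 mm wide handle ends and the round grey shaft, 14 mm thick, begins. The shaft runs to x = -140, then a nozzle tapers to x = -165.
- pipette_red_top (a point): On the red-button pipette's long axis, inside the handle, at x = +35 mm in the pipette's frame; the part of the handle that lies in the high fork.
- rest: Pipette rest, fixed to the table: grey base plate 160 x 84 x 12 mm, two aluminium posts with blue forks, open at the top, on a slope of 0.35 rad (20 degrees) that rises to the rest's +x; about 140 mm high. Origin at table height under the base; z up; x level, from low fork to high fork. The space between the forks is free: 85 mm along the slope, 60 mm or more above the base plate.
- rest_low (a point): Where the pipette's shoulder is when seated: on the upslope face of the low fork (10 mm thick along the slope), 85 mm above the table. Its slot is 20 mm wide, the floor 7 mm below this point square to the slope; prongs straight to 4 mm above it, then flared to about 13 mm above.
- rest_high (a point): Where the pipette's point at x = +35 mm is when seated: 90 mm up the slope from rest_low, in the mid-plane of the high fork (10 mm thick along the slope). Its slot is 32 mm wide, the floor 12 mm below this point square to the slope; prongs straight to 2 mm above it, then flared to about 11 mm above.
- pipette_blue: Pipette with a blue push button and patch, otherwise the same size and shape as the red-button one, with the same frame; it lies flat and loose on the table. To be left alone.
- rack: Loose navy tube rack, 90 x 190 mm (x, y), 30 mm high, with red-capped tubes up to 101 mm; origin under its centre. To be left alone.
- vial: Small loose amber vial with a green cap, 26 mm across, 55 mm high; origin under its centre. To be left alone.
- marker: Loose yellow marker pen with a black cap, 132 mm long (x, from -57 to +74 mm), 15 mm thick; origin on its underside. To be left alone.

How it is judged:
By the outcome, as a careful person would: the job done as asked, in the order asked, and still so for the second after the job is handed in, with the robot touching nothing.
It also fails if it takes over 45 s, if anything falls off the work surface, if the arm or the gripper's body presses on something with over 40 N, if the wrist force passes 120 N, or if a joint passes its speed limit or range.

ROBOT

A 7-joint arm with a two-finger parallel gripper is mounted at the origin on the work surface. World frame = base frame: x ahead of the robot, y to its left, z up, the work surface at z = 0. Lengths are in mm, angles in rad, forces in N, time in s.
With the tool pointing down it reaches from about 425 to 800 mm from the base axis. Payload 8.3 kg.
Tool frame: the origin (TCP) lies midway between the tips of the shut fingers; the grasp point (between the pads) lies 19 mm behind it (env.hold_point_z is the distance from the TCP to the grasp point, in mm); z points along the fingers, y is the direction in which the jaws open and shut (so a half turn about z gives the same grasp; the last joint's range is limited). The gripper opens to 85 mm and grips with 20 to 120 N. Pads are 22 mm wide; open, the fingers measure 114 mm over their backs; the gripper's body (76 mm by 85 mm) begins 54 mm behind the grasp point. The pads swing forward as they close: fully open they stand 13 mm farther back than shut.
Start: joints at [-1.182, 0.383, 0.016, 1.37, -0.006, 1.388, -0.046], TCP at [272.814, 562.295, 231.279] pointing down, gripper open.
Joint ranges: [-2.95, 2.95], [-0.25, 2.06], [-1.52, 1.56], [0.18, 2.33], [-1.44, 4.58], [0.02, 2.06], [-3.01, 3.01]. Speed limits (rad/s): [2.39, 2.39, 3.01, 3.01, 3.14, 3.14, 3.14].

INTERFACE

Orientations are given as [roll, pitch, yaw] about the fixed x, y, z axes, in that order (R = Rz(yaw) Ry(pitch) Rx(roll)).
In Python, from workcell import env gives the robot as it stands. The module is installed in compiled form; this text tells all that it offers.
- The arm moves only by the tool servo_tool, never from a script. Its argument "moves" is a list that holds one entry, the list of rows, each a list of 7 numbers: the shift along the tool's x, y, z in cm, then the turn, a rotation vector about the tool's x, y, z in rad, then the closure in counts, from 0 (fully open) to 255 (shut). In form: [[[x, y, z, wx, wy, wz, gripper], ...]]. A call has 1 to 12 rows; each row is the pose to reach, as a shift and turn from the pose commanded when the call began, along the tool's axes at that moment; what a row does not reach only later rows make up. A row lasts 1/8 s, in which the tool goes at most 62.5 mm and 10.7 degrees, less where a joint would pass 70% of its speed; a pose out of reach is approached as far as the arm can. A call with a gripper value outside its range is refused whole. The fingers move at their own pace and stop on an object; the grip force is fixed at half the most. Time passes only in rows, so rows that repeat a pose let the fingers close. It gives the time, the measured TCP pose, the force and the opening at its end, in the units of the state.
- env.sense(): the state, without advancing time (a new reading comes with each control period).
- env.get_image(name): name is "scene" or "top"; returns a dict with "pixels" (420x560x3 uint8, red, green, blue), "z_map" (420x560 float32, mm along the optical axis (not along the pixel's ray), 0 where there is no reading), "fx", "fy", "cx", "cy" (pixels), "k1" (the pictures are not rectified: a ray, as slopes to the right and down, at radius r is drawn at 1 + k1 r^2 times it, then the intrinsics apply), "world_from_camera" (4x4, takes a point from camera to world coordinates). Camera axes: x right, y down, z forward; pixel columns grow to the right and rows downward; lengths in mm; the calibration is good to about 2 mm. A picture is of the moment at which its call begins.
- env.sign_off(): hands the job in, once; it reports no verdict.
The state is a dict: "t": time; "joints": joint angles; "dq": joint speeds; "joint_efforts": joint torques, N m; "position": TCP position; "tool_rot": TCP orientation; "contact_force": force on the tool from outside, world axes, zero at the start; "moment": the same for the moment, N m; "width": finger opening in mm.
Only numpy, scipy, OpenCV 4.12 (cv2) and the standard library are available. Lean on these libraries where they do the work, as an engineer would, in place of code of your own. Each camera call takes 0.05 s, during which the arm holds its last target. There are 200 camera calls.

## Working session

There is one attempt and no reset: what is moved stays moved. The work goes in short steps, Python scripts to look and compute and a tool call to move; the robot and the scene stay as the last step left them, time stands still between calls to the robot, and variables do not carry over. Pictures are saved under pics/ and viewed, about 8 in all and at most 12, crops included, and the job is handed in when it is done.

Besides the shell and the picture viewer there is one more tool, called after "Call:" as a command line: name --argument value ..., lists and objects as JSON in quotes. servo_tool: Moves the arm, as the interface text tells. Its arguments: {"type":"object","properties":{"moves":{"type":"array"}},"required":["moves"]}

```bash
mkdir -p pics; cat > h.py <<'E'
import numpy as np, cv2
from workcell import env
from scipy.spatial.transform import Rotation as R
def shot(n,f=None):
    im=env.get_image(n)
    if f: cv2.imwrite('pics/'+f,im['pixels'][:,:,::-1])
    np.savez('/tmp/'+n+'.npz',**im); return im
def cloud(im):
    h,w=im['z_map'].shape
    v,u=np.mgrid[:h,:w].astype(float)
    K=np.array([[im['fx'],0,im['cx']],[0,im['fy'],im['cy']],[0,0,1.]])
    x=(u-im['cx'])/im['fx'];y=(v-im['cy'])/im['fy'];xd,yd=x.copy(),y.copy()
    for _ in range(20):
        s=1+im['k1']*(x*x+y*y);x=xd/s;y=yd/s
    ray=np.stack([x,y,np.ones_like(x)],-1)
    M=im['world_from_camera'];z=im['z_map'][...,None]
    P=(ray*z)@M[:3,:3].T+M[:3,3]
    return P,ray@M[:3,:3].T,M[:3,3]
def plane(ray,c,z): return c+ray*((z-c[2])/ray[...,2:3])
E
python3 - <<'E'
from h import *
for n in('top','scene'):
    im=shot(n,n+'0.png');print(n,im['fx'],im['k1'],im['world_from_camera'].round(2).tolist(),(im['z_map']>0).mean())
print(env.sense(),env.hold_point_z)
E
```

```text
top 386.54895504581145 -0.10254682020265322 [[0.01, -1.0, 0.04, 581.12], [-1.0, -0.01, 0.02, 8.12], [-0.02, -0.04, -1.0, 877.15], [0.0, 0.0, 0.0, 1.0]] 0.9959608843537415
scene 481.8731541901229 0.019084764252912563 [[0.33, 0.67, -0.67, 1263.74], [0.95, -0.22, 0.24, -227.8], [0.02, -0.71, -0.71, 779.83], [0.0, 0.0, 0.0, 1.0]] 0.9960544217687075
{'t': 0.1, 'joints': array([-1.18189261,  0.38416473,  0.01637418,  1.37100836, -0.00630727,
        1.38820321, -0.04648727]), 'dq': array([-0.00127911, -0.00202116, -0.00024906, -0.00318148, -0.00018468,
        0.0004831 ,  0.00077218]), 'joint_efforts': array([ 4.21313744e-03, -6.29132581e+01,  8.48026369e-01, -3.72754812e+01,
        1.69108354e-02,  1.04766298e-02,  1.43530934e-05]), 'position': array([272.63946118, 561.91265387, 230.39064512]), 'tool_rot': array([-3.13985800e+00,  1.67669341e-05,  2.68986482e+00]), 'contact_force': array([-0.03458909, -0.35938802,  0.08105864]), 'moment': array([-0.04946502,  0.00619237, -0.03636707]), 'width': 85.45935868379553} 18.700000000000003
```

View pics/top0.png

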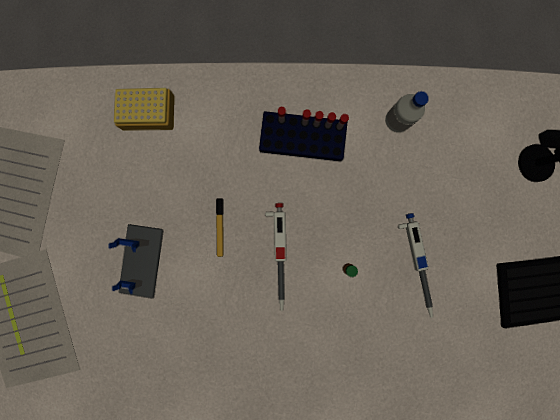

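View pics/scene0.png

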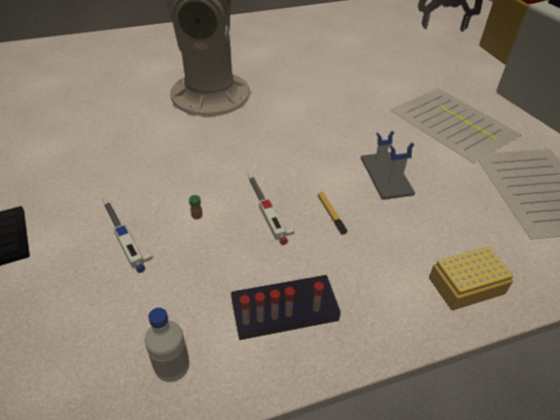

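The top view shows the red pipette at about (280,255), with its red button at (279,206) and nozzle at (281,308). The rest is at about (135,262), with its high fork at (125,243) and low fork at (123,287). The marker is at (220,228) and the blue pipette at (418,265). The scene view agrees: the rest rises away from the robot.

```bash
cat > m.py <<'E'
from h import *
top=dict(np.load('/tmp/top.npz'));sc=dict(np.load('/tmp/scene.npz'))
for nm,im in(('top',top),('scene',sc)):
    P,ray,c=cloud(im);hsv=cv2.cvtColor(im['pixels'],cv2.COLOR_RGB2HSV)
    v=im['z_map']>0
    pl=v&(abs(P[...,2])<8)&(P[...,0]>400)&(P[...,0]<700)&(abs(P[...,1])<400)
    print(nm,'table z',np.median(P[pl][:,2]),np.polyfit(P[pl][:,0],P[pl][:,2],1),np.polyfit(P[pl][:,1],P[pl][:,2],1))
    m=v&(P[...,2]>4)&(P[...,0]>380)&(P[...,0]<760)&(P[...,1]>-40)&(P[...,1]<60)&(P[...,2]<40)
    n,lab,st,_=cv2.connectedComponentsWithStats(m.astype(np.uint8))
    for i in range(1,n):
        if st[i,4]<150: continue
        Q=P[lab==i];mu=Q.mean(0);w,s,vt=np.linalg.svd((Q-mu)[:,:2],full_matrices=False)
        a=vt[0]*np.sign(vt[0][0]);t=(Q-mu)[:,:2]@a
        print('comp',st[i],mu.round(1),'yaw',np.arctan2(a[1],a[0]).round(4),'t',t.min().round(1),t.max().round(1),'zmax',np.percentile(Q[:,2],[50,98]))
        b=np.array([-a[1],a[0]])
        for t0 in range(-140,140,10):
            k=(t>=t0)&(t<t0+10)
            if k.any():
                d=(Q[k]-mu)[:,:2]@b; print(t0+5,d.min().round(1),d.max().round(1),Q[k][:,2].max().round(1),end=' | ')
        print()
    red=v&((hsv[...,0]<8)|(hsv[...,0]>172))&(hsv[...,1]>150)&(hsv[...,2]>50)&(P[...,0]<690)&(abs(P[...,1])<60)
    n,lab,st,ce=cv2.connectedComponentsWithStats(red.astype(np.uint8))
    for i in range(1,n):
        if st[i,4]>8:print('red',st[i],P[lab==i].mean(0).round(1))
    bl=v&(abs(hsv[...,0].astype(int)-112)<14)&(hsv[...,1]>110)&(P[...,1]>250)&(P[...,0]<700)&(P[...,2]>20)
    n,lab,st,ce=cv2.connectedComponentsWithStats(bl.astype(np.uint8))
    for i in range(1,n):
        if st[i,4]>8:
            Q=P[lab==i];print('blue',st[i],Q.mean(0).round(1),Q.min(0).round(1),Q.max(0).round(1))
    base=v&(abs(P[...,2]-12)<5)&(P[...,1]>270)&(P[...,1]<450)&(P[...,0]>380)&(P[...,0]<660)
    n,lab,st,ce=cv2.connectedComponentsWithStats(base.astype(np.uint8))
    i=1+st[1:,4].argmax();Q=P[lab==i];r=cv2.minAreaRect(Q[:,:2].astype(np.float32));print('base',st[i],r,np.median(Q[:,2]))
E
python3 m.py; python3 - <<'E'
import cv2
a=cv2.imread('pics/top0.png')[215:310,95:180];b=cv2.imread('pics/scene0.png')[120:205,350:425]
a=cv2.resize(a,(380,425),interpolation=2);b=cv2.resize(b,(375,425),interpolation=2)
cv2.imwrite('pics/rest.png',cv2.convertScaleAbs(cv2.hconcat([a,b]),alpha=1.6))
E
```

```text
top table z -0.8128408446211779 [ 7.95101003e-04 -1.23895249e+00] [ 0.00132342 -0.77715944]
comp [259 147  45  10 292] [752.7   3.   25.4] yaw 1.5067 t -43.1 54.9 zmax [28.33130465 32.53300616]
-45 -8.4 5.5 32.5 | -35 -8.3 5.8 31.9 | -25 -7.6 5.3 33.7 | -15 -7.0 4.8 32.6 | -5 -6.2 4.4 31.5 | 5 -6.1 4.0 34.9 | 15 -6.4 3.6 31.8 | 25 -5.6 3.0 32.9 | 35 -4.9 2.9 31.8 | 45 -4.3 2.3 30.7 | 55 -3.6 2.0 32.8 | 
comp [265 203  22 108 955] [536.8   9.4  20.4] yaw 0.0506 t -138.7 100.1 zmax [21.42957207 26.27919763]
-135 -1.9 4.9 16.3 | -125 -2.3 4.7 16.9 | -115 -4.9 6.5 19.8 | -105 -5.4 6.1 20.0 | -95 -5.7 7.8 19.3 | -85 -6.2 7.6 20.3 | -75 -6.6 7.1 20.9 | -65 -4.7 6.7 20.5 | -55 -5.1 6.3 19.7 | -45 -5.6 5.9 19.3 | -35 -5.9 5.5 19.2 | -25 -13.0 11.6 26.1 | -15 -13.3 11.3 27.0 | -5 -13.7 10.8 26.5 | 5 -11.9 10.5 27.5 | 15 -12.3 10.1 27.4 | 25 -12.8 11.9 26.3 | 35 -13.2 11.5 26.3 | 45 -13.6 11.1 27.7 | 55 -14.0 10.7 27.1 | 65 -14.4 10.3 27.1 | 75 -14.8 30.0 26.1 | 85 -6.4 27.5 20.6 | 95 -11.2 4.7 22.5 | 105 4.3 4.3 16.7 | 
red [276 203   7   5  26] [632.6  12.2  18.3]
red [276 247   9  12 102] [
[... 973 characters left out ...]
.6 30.1 22.6 | 75 -9.0 6.4 21.3 | 85 -9.3 7.8 20.5 | 
comp [278 275  50  15 246] [753.7   1.5  28.4] yaw 1.5156 t -41.6 55.3 zmax [28.30903479 30.7032084 ]
-45 -3.0 7.0 29.7 | -35 -7.8 8.3 32.1 | -25 -6.6 8.2 30.9 | -15 -6.6 7.6 31.3 | -5 -6.5 6.3 30.5 | 5 -5.8 6.8 31.2 | 15 -5.7 6.0 30.8 | 25 -4.1 5.5 30.7 | 35 -3.9 5.8 29.8 | 45 -2.9 4.5 30.1 | 55 -3.3 3.5 30.0 | 
red [262 201   9   7  44] [524.8   7.6  23.5]
red [281 237   5   6  18] [632.4   9.2  18.1]
blue [395 154  14   4  20] [547.4 319.2 103.4] [542.8 304.7 101.2] [551.  337.9 105.1]
base [ 361  152   54   47 1031] ((501.11468505859375, 326.0357971191406), (83.82992553710938, 161.60195922851562), 83.45527648925781) 10.032997875237925
```

View pics/rest.png

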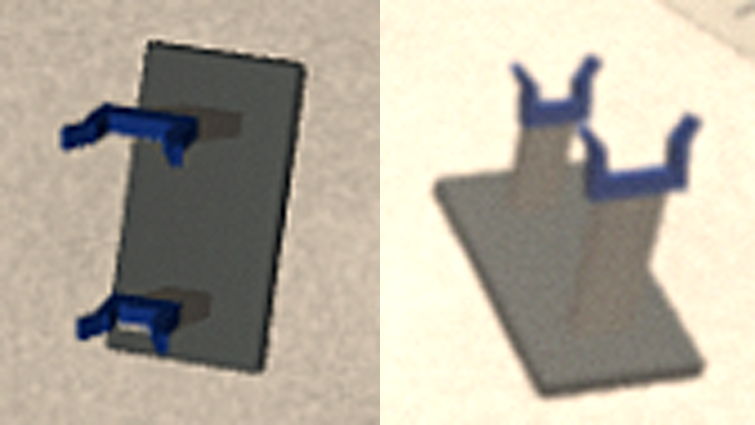

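The base and fork crop shows both slots opening upward, with the high fork on the far (+x) side. Next I refine the rest frame from the saved images and compute the approach move.

```bash
cat >> h.py <<'E'
def delta(pos,rpy):
    s=env.sense();A=R.from_euler('xyz',s['tool_rot']);B=R.from_euler('xyz',rpy)
    d=A.inv().apply(np.array(pos)-s['position'])/10
    w=(A.inv()*B).as_rotvec()
    print('delta',np.r_[d,w].round(3).tolist()); return d,w
E
python3 - <<'E'
from h import *
psi=-0.125;th=.35
u=np.array([np.cos(psi),np.sin(psi),0]);w=np.array([-u[1],u[0],0])
S=u*np.cos(th)+np.array([0,0,np.sin(th)]);N=-u*np.sin(th)+np.array([0,0,np.cos(th)])
L=np.array([459,333,85.])
for nm in('top','scene'):
    P,_,_=cloud(dict(np.load(f'/tmp/{nm}.npz')));
    Q=P-L;s,n,l=Q@S,Q@N,Q@w
    m0=(P[...,2]>50)&(abs(l)<45)
    for f,s0,fl in(('low',-5,-7),('high',90,-12)):
        m=m0&(abs(s-s0)<25)&(n>fl-12)&(n<18)
        print(nm,f,'count',m.sum())
        for a,b in((fl-10,fl-3),(fl-2,fl+3),(fl+4,fl+10),(fl+10,fl+16),(fl+16,fl+24)):
            k=m&(n>=a)&(n<b)
            if k.sum()>2: print('  n',a,b,k.sum(),'s pct',np.percentile(s[k],[5,50,95]).round(1),'l sorted',np.sort(l[k]).round(0)[::max(1,k.sum()//16)])
delta([552.5,8.9,120],[np.pi,0,np.pi+.037])
E
```

```text
top low count 173
  n -17 -10 36 s pct [-15.2  -1.3  -0.4] l sorted [-17. -16. -15. -14. -10.  -8.  -6.  -4.  -4.  -2.  -0.   2.   4.   6.
   8.  10.  12.  15.]
  n -9 -4 54 s pct [-11.5  -4.3  -0. ] l sorted [-16. -15. -12.  -8.  -5.  -3.  -2.  -1.   0.   2.   4.   5.   6.   7.
   9.  10.  11.  14.]
  n -3 3 22 s pct [-9.5 -2.3 -0.2] l sorted [-17. -16. -16. -16. -16. -15. -14. -12. -11.  10.  10.  10.  10.  11.
  11.  11.  11.  11.  12.  13.  15.  16.]
  n 3 9 21 s pct [-9.5 -4.7 -0.8] l sorted [-17. -15. -14. -13. -13. -12. -12. -12.  12.  12.  12.  13.  14.  14.
  14.  15.  16.  16.  17.  18.  18.]
  n 9 17 30 s pct [-9.8 -3.7  0.2] l sorted [-22. -21. -21. -21. -20. -19. -19. -18. -18. -17. -17.  14.  14.  16.
  16.  17.  17.  18.  18.  18.  18.  19.  19.  19.  20.  20.  22.  22.
  22.  23.]
top high count 227
  n -22 -15 38 s pct [84.5 93.5 94.3] l sorted [-24. -23. -23. -23. -22. -18. -12. -10.  -8.  -6.  -4.  -2.   1.   3.
   5.   9.  14.  17.  19.]
  n -14 -9 81 s pct [84.4 90.1 94.4] l sorted [-24. -22. -16. -10.  -7.  -6.  -3.  -2.   1.   3.   6.   7.  10.  12.
  14.  16. 
[... 1497 characters left out ...]
93.5] l sorted [-24. -24. -23. -20. -20. -17. -13. -11.  -9.  -8.  -6.  -3.   2.   3.
   5.   8.  12.  14.  16.  17.  18.]
  n -8 -2 24 s pct [79.4 89.1 92.8] l sorted [-25. -23. -23. -23. -23. -22. -22. -22. -22. -18. -18. -17. -16.  13.
  13.  14.  15.  15.  15.  16.  18.  18.  20.  21.]
  n -2 4 22 s pct [83.  90.8 93. ] l sorted [-25. -24. -24. -23. -23. -23. -23. -20. -20. -18.  15.  16.  17.  17.
  17.  18.  18.  18.  19.  19.  20.  23.]
  n 4 12 30 s pct [82.1 91.  93.6] l sorted [-30. -30. -29. -28. -27. -27. -27. -26. -26. -25. -25. -24. -23. -22.
  17.  18.  19.  19.  20.  21.  21.  21.  22.  22.  22.  23.  23.  24.
  25.  25.]
delta [-49.319, -37.519, 11.105, -0.002, -0.0, -0.489]
```

Call:
servo_tool --moves '[[[-49.3, -37.5, 11.1, 0, 0, -0.489, 0], [-49.3, -37.5, 11.1, 0, 0, -0.489, 0], [-49.3, -37.5, 11.1, 0, 0, -0.489, 0], [-49.3, -37.5, 11.1, 0, 0, -0.489, 0], [-49.3, -37.5, 11.1, 0, 0, -0.489, 0], [-49.3, -37.5, 11.1, 0, 0, -0.489, 0], [-49.3, -37.5, 11.1, 0, 0, -0.489, 0], [-49.3, -37.5, 11.1, 0, 0, -0.489, 0], [-49.3, -37.5, 11.1, 0, 0, -0.489, 0], [-49.3, -37.5, 11.1, 0, 0, -0.489, 0], [-49.3, -37.5, 11.1, 0, 0, -0.489, 0], [-49.3, -37.5, 11.1, 0, 0, -0.489, 0]]]'

```text
t: 1.6
position: [552.3, 9.6, 119.7]
tool_rot: [3.142, -0.001, -3.105]
contact_force: [-0.6, 1.4, -0.3]
width: 85.3
```

Call:
servo_tool --moves '[[[0, 0, 5, 0, 0, 0, 0], [0, 0, 9, 0, 0, 0, 0], [0, 0, 11.7, 0, 0, 0, 0], [0, 0, 11.7, 0, 0, 0, 0], [0, 0, 11.7, 0, 0, 0, 160], [0, 0, 11.7, 0, 0, 0, 255], [0, 0, 11.7, 0, 0, 0, 255], [0, 0, 11.7, 0, 0, 0, 255], [0, 0, 11.7, 0, 0, 0, 255], [0, 0, 11.7, 0, 0, 0, 255]]]'

```text
t: 2.85
position: [553.5, 9.7, 4.4]
tool_rot: [3.141, 0.002, -3.104]
contact_force: [-1.6, 0.2, 8.1]
width: 24.4
```

Call:
servo_tool --moves '[[[0, 0, -0.5, 0, 0, 0, 255], [0, 0, -4, 0, 0, 0, 255], [0, 0, -10, 0, 0, 0, 255], [0, 0, -16, 0, 0, 0, 255], [0, 0, -20, 0, 0, 0, 255], [0, 0, -20, 0, 0, 0, 255], [0, 0, -20, 0, 0, 0, 255]]]'

```text
t: 3.72
position: [551.9, 9.7, 202.2]
tool_rot: [-3.142, -0.002, -3.104]
contact_force: [-0.3, -0.3, -1.9]
width: 24.8
```

```bash
python3 - <<'E'
from h import *
im=shot('scene');shot('top')
cv2.imwrite('pics/lift.png',cv2.convertScaleAbs(cv2.resize(im['pixels'][60:300,180:420,::-1],(600,600)),alpha=1.4))
print(env.sense())
E
```

```text
{'t': 3.825, 'joints': array([-0.36141286,  0.24800405,  0.34382229,  1.63221614, -0.08608296,
        1.27984511,  1.60577725]), 'dq': array([-0.00055073,  0.00460378,  0.00081456, -0.00219067, -0.00048857,
        0.00288517, -0.00065368]), 'joint_efforts': array([ 5.30668837e-02, -5.18253994e+01,  3.67541000e+00, -3.72712290e+01,
        2.36357184e-02,  3.75889897e-03, -1.13919805e-04]), 'position': array([551.53432464,   9.69334224, 201.39461063]), 'tool_rot': array([-3.14124464, -0.00346803, -3.10431553]), 'contact_force': array([-0.69500051, -0.56543084, -2.09910702]), 'moment': array([-0.02719449,  0.02951566, -0.00531356]), 'width': 24.760099314502764}
```

View pics/lift.png

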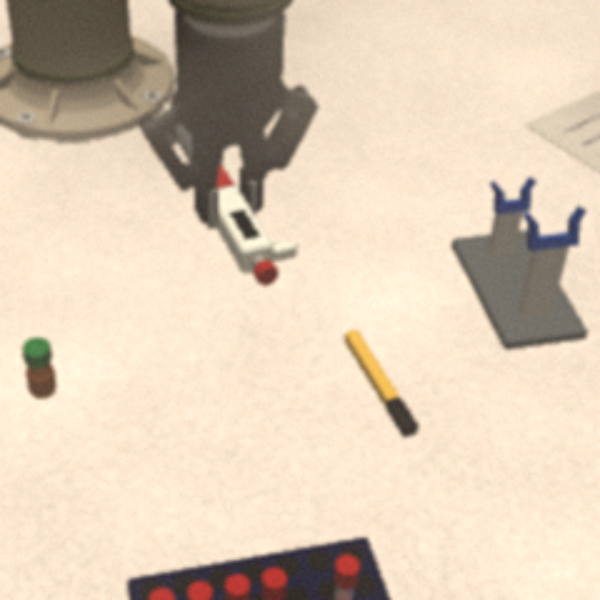

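The scene crop shows the pipette held by its handle and roughly level, with the red button at (265,272) and the hook at (285,250) on the rest's side. Now I measure its pose in the tool frame.

```bash
cat > held.py <<'E'
from h import *
def held(names=('top','scene')):
    s=env.sense();A=R.from_euler('xyz',s['tool_rot'])
    for nm in names:
        im=dict(np.load(f'/tmp/{nm}.npz'));P,_,_=cloud(im)
        T=A.inv().apply((P-s['position']).reshape(-1,3)).reshape(P.shape)
        # forward axis f=-x_tool (to button), lateral -> y_tool, height h=-z_tool
        f,l,h=-T[...,0],T[...,1],-T[...,2]
        m=(im['z_map']>0)&(abs(l)<40)&(h>-30)&(h<50)
        for a in list(range(-165,-20,12))+list(range(16,90,8)):
            st=12 if a<0 else 8
            k=m&(f>=a)&(f<a+st)&((abs(l)<16))&(h<35)
            if k.sum()>4:
                print(nm,a,k.sum(),'h50/95',np.percentile(h[k],[50,95]).round(1),'l',l[k].min().round(1),l[k].max().round(1),'fmax',f[k].max().round(1),'fmin',f[k].min().round(1))
        hs=cv2.cvtColor(im['pixels'],cv2.COLOR_RGB2HSV)
        k=m&((hs[...,0]<8)|(hs[...,0]>172))&(hs[...,1]>150)&(f>40)&(f<110)
        if k.any(): print(nm,'button f',f[k].max(),f[k].mean(),'l',l[k].mean(),'h',h[k].mean())
held()
E
python3 held.py
```

```text
top 64 14 h50/95 [10.7 13.7] l -4.6 5.8 fmax 71.0 fmin 68.9
top 72 47 h50/95 [12.8 16.2] l -8.3 9.1 fmax 79.8 fmin 72.4
top 80 29 h50/95 [14.1 16.2] l -8.4 9.0 fmax 84.5 fmin 80.7
top button f 82.84929131886713 78.9952872027114 l 1.2909886099825894 h 13.612531554442002
scene -153 6 h50/95 [10.5 11.1] l -2.2 1.8 fmax -146.5 fmin -151.0
scene -117 12 h50/95 [12.3 13.8] l -5.2 1.2 fmax -105.2 fmin -115.7
scene -105 21 h50/95 [11.9 14.3] l -7.2 3.3 fmax -93.6 fmin -104.6
scene -93 17 h50/95 [11.2 13.4] l -6.5 0.8 fmax -81.9 fmin -92.8
scene -81 11 h50/95 [11.  14.8] l -6.1 -1.2 fmax -72.0 fmin -79.7
scene -45 8 h50/95 [18.3 19.8] l 6.8 13.3 fmax -35.5 fmin -43.6
scene -33 20 h50/95 [19.2 20.4] l 0.8 12.0 fmax -21.8 fmin -32.6
scene -21 35 h50/95 [19.  29.6] l -3.1 13.5 fmax -9.0 fmin -20.9
scene 16 43 h50/95 [18.7 20.3] l -12.8 12.4 fmax 23.8 fmin 16.2
scene 24 45 h50/95 [18.  20.2] l -13.3 13.2 fmax 31.9 fmin 24.1
scene 32 49 h50/95 [18.6 21. ] l -13.0 11.8 fmax 39.9 fmin 32.2
scene 40 45 h50/95 [18.7 20.1] l -12.6 12.1 fmax 48.0 fmin 40.3
scene 48 49 h50/95 [18.  20.2] l -12.8 10.7 fmax 55.3 fmin 48.0
scene 56 115 h50/95 [13.7 19.5] l -12.6 15.8 fmax 64.0 fmin 56.3
scene 64 26 h50/95 [11.4 16.9] l -10.6 15.6 fmax 71.1 fmin 64.1
scene 72 22 h50/95 [13.8 15.8] l -8.1 8.6 fmax 79.6 fmin 72.9
scene 80 56 h50/95 [ 8.2 14.5] l -7.6 8.5 fmax 84.5 fmin 80.3
scene button f 82.49197579283995 78.69906513877417 l -2.4294666787757206 h 13.828991797210199
```

```bash
cat > goal.py <<'E'
from h import *
import sys
psi=-0.125;th=.35
u=np.array([np.cos(psi),np.sin(psi),0]);W=np.array([-u[1],u[0],0])
S=u*np.cos(th)+np.array([0,0,np.sin(th)]);N=-u*np.sin(th)+np.array([0,0,np.cos(th)])
L=np.array([458.8,332.3,85.]);seat=L+45.5*S-7.8*N
rot=R.from_matrix(np.c_[-S,np.cross(-N,-S),-N]).as_euler('xyz')
def go(ds,dn,dl=0): return delta(seat+ds*S+dn*N+dl*W,rot)
if __name__=='__main__':
    print(seat,rot); go(*map(float,sys.argv[1:]))
E
python3 goal.py 10 60
```

```text
[503.86171011 326.63776466  93.27474308] [3.14159265 0.35       3.01659265]
delta [4.669, 32.032, 4.838, 0.028, -0.353, 0.161]
```

Call:
servo_tool --moves '[[[0.8, 5, 0.3, 0.012, -0.15, 0.07, 255], [1.5, 11, 1, 0.024, -0.3, 0.14, 255], [2.5, 17, 2, 0.028, -0.353, 0.161, 255], [3.4, 23, 3.2, 0.028, -0.353, 0.161, 255], [4.3, 29, 4.4, 0.028, -0.353, 0.161, 255], [4.67, 32.03, 4.84, 0.028, -0.353, 0.161, 255], [4.67, 32.03, 4.84, 0.028, -0.353, 0.161, 255], [4.67, 32.03, 4.84, 0.028, -0.353, 0.161, 255], [4.67, 32.03, 4.84, 0.028, -0.353, 0.161, 255]]]'

```text
t: 4.95
position: [494.6, 326.1, 154.5]
tool_rot: [-3.141, 0.353, 3.014]
contact_force: [0.1, -0.3, -1.6]
width: 24.6
```

```bash
python3 goal.py 10 60; python3 - <<'E'
from h import *
a=shot('scene');b=shot('top')
A=cv2.resize(a['pixels'][70:220,310:460,::-1],(400,400),interpolation=2);B=cv2.resize(b['pixels'][190:340,70:220,::-1],(400,400),interpolation=2)
cv2.imwrite('pics/pre.png',cv2.convertScaleAbs(cv2.hconcat([A,B]),alpha=1.5))
E
python3 held.py
```

```text
[503.86171011 326.63776466  93.27474308] [3.14159265 0.35       3.01659265]
delta [0.242, 0.165, 0.067, -0.001, 0.003, -0.003]
top -153 21 h50/95 [ 9.3 11.4] l -3.2 5.6 fmax -141.3 fmin -152.8
top -141 21 h50/95 [10.9 12.9] l -5.7 4.5 fmax -129.3 fmin -140.5
top -129 30 h50/95 [12.9 14.6] l -5.7 5.0 fmax -117.3 fmin -127.9
top -117 31 h50/95 [12.7 14.6] l -5.5 3.9 fmax -105.2 fmin -116.8
top -105 32 h50/95 [12.2 15. ] l -5.7 5.2 fmax -93.1 fmin -105.0
top -93 37 h50/95 [12.5 14.3] l -6.1 5.4 fmax -81.3 fmin -92.6
top -81 34 h50/95 [12.5 15. ] l -6.5 4.5 fmax -69.2 fmin -80.8
top -45 13 h50/95 [19.1 19.9] l -9.7 -3.1 fmax -33.5 fmin -44.2
top 16 68 h50/95 [17.8 20.4] l -12.7 11.6 fmax 23.9 fmin 16.0
top 24 63 h50/95 [17.8 20.1] l -12.9 12.0 fmax 31.9 fmin 24.6
top 32 66 h50/95 [18.1 20.4] l -13.0 11.4 fmax 39.8 fmin 32.4
top 40 67 h50/95 [17.9 20.9] l -13.6 11.4 fmax 48.0 fmin 40.0
top 48 66 h50/95 [17.9 20.2] l -13.8 11.4 fmax 55.8 fmin 48.4
top 56 112 h50/95 [14.7 19.2] l -13.9 15.3 fmax 64.0 fmin 56.1
top 64 31 h50/95 [11.2 13.3] l -7.6 15.8 fmax 71.9 fmin 64.1
top 72 32 h50/95 [13
[... 747 characters left out ...]
7 29.5] l -2.9 13.1 fmax -9.6 fmin -20.1
scene 16 21 h50/95 [11.5 17.9] l -13.9 11.6 fmax 23.5 fmin 16.1
scene 24 26 h50/95 [14.5 18.8] l -14.4 7.1 fmax 31.8 fmin 24.6
scene 32 25 h50/95 [13.8 18.4] l -14.5 7.5 fmax 39.4 fmin 32.2
scene 40 27 h50/95 [13.5 18.3] l -15.5 7.8 fmax 47.7 fmin 40.3
scene 48 30 h50/95 [12.3 18.1] l -15.4 15.6 fmax 55.7 fmin 48.4
scene 56 86 h50/95 [10.4 16.9] l -14.5 15.6 fmax 64.0 fmin 56.2
scene 64 10 h50/95 [ 8.9 16.1] l -10.4 14.9 fmax 67.3 fmin 64.1
scene 72 22 h50/95 [ 9.3 13.9] l -9.8 7.2 fmax 79.7 fmin 75.7
scene 80 41 h50/95 [ 5.6 12.5] l -9.0 7.4 fmax 86.4 fmin 80.1
scene button f 86.41399568350712 80.80563722898516 l -2.83004358997937 h 8.404400211471506
```

View pics/pre.png

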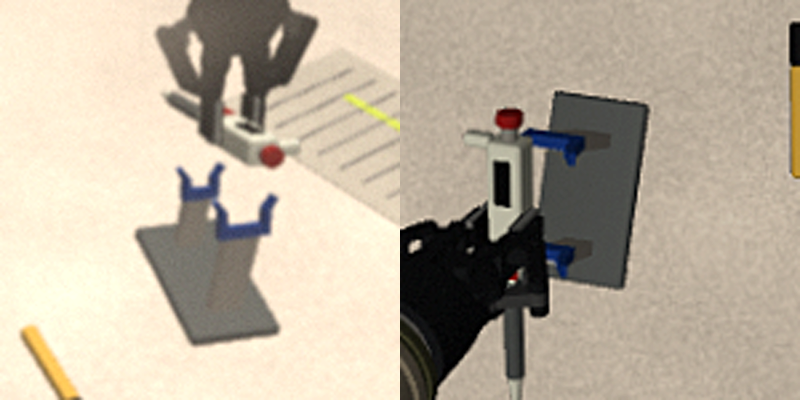

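The scene half shows the pipette above both forks, tilted with the slope. In the top half it is offset only by parallax. The measurements agree to about 1 mm laterally, so I apply +0.9 mm and descend.

```bash
python3 goal.py 8 22 0.9
```

```text
[503.86171011 326.63776466  93.27474308] [3.14159265 0.35       3.01659265]
delta [0.471, 0.207, 3.909, -0.0, 0.004, -0.003]
```

Call:
servo_tool --moves '[[[0.47, 0.21, 1.5, 0, 0.004, -0.003, 255], [0.47, 0.21, 3, 0, 0.004, -0.003, 255], [0.47, 0.21, 3.9, 0, 0.004, -0.003, 255], [0.47, 0.21, 3.9, 0, 0.004, -0.003, 255], [0.47, 0.21, 3.9, 0, 0.004, -0.003, 255], [0.47, 0.21, 3.9, 0, 0.004, -0.003, 255]]]'

```text
t: 5.8
position: [503.5, 329.4, 117.2]
tool_rot: [3.141, 0.35, 3.019]
contact_force: [0.9, 0.2, -1.6]
width: 24.5
```

```bash
python3 goal.py 8 1 0.9; python3 - <<'E'
from h import *
a=shot('scene');b=shot('top')
A=cv2.resize(a['pixels'][100:190,340:430,::-1],(400,400),interpolation=2);B=cv2.resize(b['pixels'][210:330,80:200,::-1],(400,400),interpolation=2)
cv2.imwrite('pics/pre2.png',cv2.convertScaleAbs(cv2.hconcat([A,B]),alpha=1.5))
E
```

```text
[503.86171011 326.63776466  93.27474308] [3.14159265 0.35       3.01659265]
delta [-0.043, -0.18, 2.174, 0.001, 0.0, 0.002]
```

View pics/pre2.png

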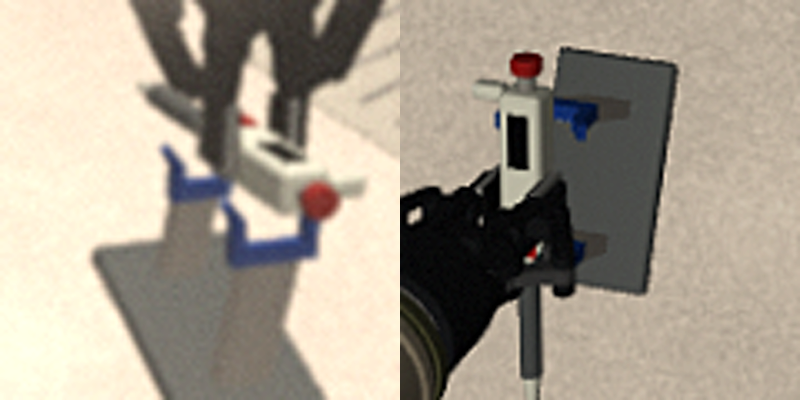

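The crop shows the pipette just above both forks and hook-side clear. The pose reads 1.8 mm to +y, because the earlier delta was taken before the arm settled. I correct that on the way down.

Call:
servo_tool --moves '[[[-0.04, -0.18, 0, 0, 0, 0.002, 255], [-0.04, -0.18, 0.5, 0, 0, 0.002, 255], [-0.04, -0.18, 1, 0, 0, 0.002, 255], [-0.04, -0.18, 1.2, 0, 0, 0.002, 255], [-0.04, -0.18, 1.2, 0, 0, 0.002, 255], [-0.04, -0.18, 1.2, 0, 0, 0.002, 255]]]'

```text
t: 6.65
position: [507.6, 326.8, 105.6]
tool_rot: [3.141, 0.35, 3.017]
contact_force: [0.1, 0.7, -1.2]
width: 24.7
```

```bash
python3 goal.py 8 0 0.9;python3 - <<'E'
from h import *
print(env.sense()['contact_force'])
a=shot('scene');shot('top')
E
python3 held.py | grep -E "top (16|24|32|40|48|-1..|-93) |scene (16|24|32|40|48) "
```

```text
[503.86171011 326.63776466  93.27474308] [3.14159265 0.35       3.01659265]
delta [-0.034, 0.03, 1.028, 0.001, -0.0, 0.001]
[ 0.0613386   0.70971987 -1.2254241 ]
top -153 18 h50/95 [10.8 13. ] l -2.6 3.9 fmax -141.9 fmin -152.9
top -141 21 h50/95 [10.6 12.3] l -5.1 5.5 fmax -129.0 fmin -140.6
top -129 25 h50/95 [12.5 14.7] l -4.5 5.5 fmax -118.1 fmin -128.9
top -117 31 h50/95 [12.8 15. ] l -5.6 3.8 fmax -105.6 fmin -116.8
top -105 30 h50/95 [12.6 14.9] l -5.1 5.6 fmax -93.4 fmin -104.4
top -93 32 h50/95 [12.  14.7] l -5.3 6.4 fmax -81.3 fmin -92.9
top 16 56 h50/95 [18.  20.1] l -11.6 11.8 fmax 23.8 fmin 16.0
top 24 63 h50/95 [17.9 20.3] l -15.9 12.0 fmax 32.0 fmin 24.3
top 32 70 h50/95 [17.3 19.9] l -15.4 12.1 fmax 40.0 fmin 32.0
top 40 70 h50/95 [17.4 20.8] l -15.6 12.0 fmax 47.9 fmin 40.0
top 48 59 h50/95 [18.1 20.5] l -12.5 11.9 fmax 56.0 fmin 48.0
scene 16 26 h50/95 [13.6 19. ] l -14.2 10.9 fmax 23.5 fmin 16.0
scene 24 35 h50/95 [14.5 18.9] l -15.1 8.8 fmax 31.7 fmin 24.0
scene 32 97 h50/95 [-18.6  17.7] l -15.7 15.2 fmax 40.0 fmin 32.1
scene 40 34 h50/95 [12.4 19.5] l -14.2 15.7 fmax 48.0 fmin 40.0
scene 48 31 h50/95 [15.8 18.7] l -14.1 11.1 fmax 55.8 fmin 48.8
```

Call:
servo_tool --moves '[[[-0.03, 0.03, 0.3, 0, 0, 0, 255], [-0.03, 0.03, 0.6, 0, 0, 0, 255], [-0.03, 0.03, 0.8, 0, 0, 0, 255], [-0.03, 0.03, 0.93, 0, 0, 0, 255], [-0.03, 0.03, 0.93, 0, 0, 0, 255], [-0.03, 0.03, 0.93, 0, 0, 0, 255]]]'

```text
t: 7.5
position: [511.1, 326.6, 96.9]
tool_rot: [3.141, 0.35, 3.017]
contact_force: [-0.7, 0.7, -1.9]
width: 24.7
```

```bash
python3 goal.py 0 0 0.9
```

```text
[503.86171011 326.63776466  93.27474308] [3.14159265 0.35       3.01659265]
delta [0.8, 0.002, 0.097, 0.001, -0.0, 0.0]
```

Call:
servo_tool --moves '[[[0.3, 0, 0.03, 0, 0, 0, 255], [0.5, 0, 0.05, 0, 0, 0, 255], [0.65, 0, 0.05, 0, 0, 0, 255], [0.65, 0, 0.05, 0, 0, 0, 255]]]'

```text
t: 8.0
position: [505.2, 327.6, 94.6]
tool_rot: [3.141, 0.35, 3.017]
contact_force: [-0.8, -0.5, 3.0]
width: 24.5
```

Call:
servo_tool --moves '[[[0.05, 0, 0, 0, 0, 0, 255], [0.1, 0, 0, 0, 0, 0, 255], [0.15, 0, 0, 0, 0, 0, 255], [0.15, 0, 0, 0, 0, 0, 255]]]'

```text
t: 8.5
position: [504.2, 327.7, 94.2]
tool_rot: [3.14, 0.35, 3.017]
contact_force: [1.6, 0.2, 6.4]
width: 24.4
```

Call:
servo_tool --moves '[[[0.05, 0, -0.02, 0, 0, 0, 255], [0.1, 0, -0.04, 0, 0, 0, 255], [0.1, 0, -0.04, 0, 0, 0, 255]]]'

```text
t: 8.88
position: [503.2, 327.6, 93.9]
tool_rot: [3.141, 0.35, 3.017]
contact_force: [5.5, 0.8, 1.6]
width: 24.9
```

```bash
python3 goal.py 0 0 0.9; python3 - <<'E'
from h import *
print(env.sense()['contact_force'])
a=shot('scene');b=shot('top')
A=cv2.resize(a['pixels'][100:190,340:430,::-1],(400,400),interpolation=2);B=cv2.resize(b['pixels'][210:330,80:200,::-1],(400,400),interpolation=2)
cv2.imwrite('pics/seat.png',cv2.convertScaleAbs(cv2.hconcat([A,B]),alpha=1.5))
E
python3 held.py | grep -E "top (16|24|32|40|48|-1..|-93|but|80|-45).* |scene (16|24|32|40|48|but) "
```

```text
[503.86171011 326.63776466  93.27474308] [3.14159265 0.35       3.01659265]
delta [-0.051, 0.002, 0.081, 0.001, 0.0, 0.0]
[5.49833202 0.81200326 1.63613662]
top -153 17 h50/95 [ 9.4 11.5] l -2.3 4.0 fmax -141.5 fmin -152.6
top -141 19 h50/95 [10.7 12.2] l -4.7 5.3 fmax -129.4 fmin -140.7
top -129 26 h50/95 [12.1 14.4] l -4.9 4.0 fmax -118.6 fmin -128.9
top -117 29 h50/95 [11.9 14.6] l -5.8 4.4 fmax -105.2 fmin -116.9
top -105 35 h50/95 [12.5 14.6] l -6.1 5.8 fmax -93.3 fmin -104.6
top -93 34 h50/95 [11.9 14. ] l -5.8 6.4 fmax -81.9 fmin -92.6
top -45 14 h50/95 [18.1 19.9] l -12.5 -2.5 fmax -33.9 fmin -44.5
top 16 51 h50/95 [18.  20.5] l -11.3 12.1 fmax 24.0 fmin 16.1
top 24 53 h50/95 [18.4 20.5] l -12.0 12.1 fmax 31.5 fmin 24.0
top 32 59 h50/95 [18.2 20.5] l -12.5 11.9 fmax 39.8 fmin 32.0
top 40 59 h50/95 [18.6 21.2] l -15.6 11.9 fmax 47.9 fmin 40.3
top 48 67 h50/95 [18.2 20.8] l -16.0 11.4 fmax 55.9 fmin 48.0
top 80 39 h50/95 [11.2 16. ] l -6.6 8.8 fmax 85.0 fmin 80.3
top button f 85.04658875462712 81.23700481466986 l -0.7180634021247846 h 11.114247714405613
scene 16 16 h50/95 [17.8 19. ] l -13.3 9.6 fmax 23.8 fmin 16.9
scene 24 19 h50/95 [17.5 19.4] l -14.1 10.0 fmax 31.6 fmin 25.7
scene 32 38 h50/95 [ 9.5 19.4] l -15.9 13.8 fmax 39.9 fmin 32.2
scene 40 103 h50/95 [-16.9  18.6] l -15.5 13.9 fmax 47.9 fmin 40.1
scene 48 39 h50/95 [10.7 18.4] l -14.5 15.8 fmax 55.9 fmin 48.1
```

View pics/seat.png

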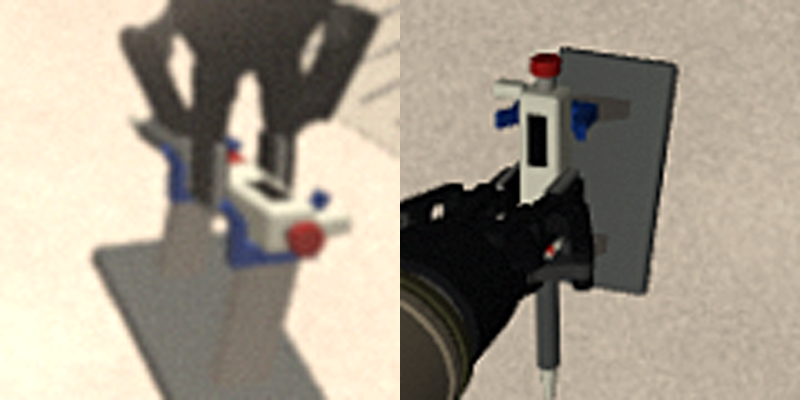

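The handle sits between the high-fork prongs with the hook upslope of them, and the shaft is in the low fork. The force along the slope (about 6 N) has appeared where the shoulder should meet the fork. I press a touch more to confirm.

Call:
servo_tool --moves '[[[0.05, 0, 0.03, 0, 0, 0, 255], [0.1, 0, 0.05, 0, 0, 0, 255], [0.1, 0, 0.05, 0, 0, 0, 255]]]'

```text
t: 9.35
position: [503.2, 327.6, 93.8]
tool_rot: [3.14, 0.352, 3.016]
contact_force: [6.5, 0.1, 5.6]
width: 24.6
```

The position stayed at 503.2 while the command advanced 1 mm, so the shoulder is hard against the fork. Releasing.

Call:
servo_tool --moves '[[[0, 0, 0, 0, 0, 0, 180], [0, 0, 0, 0, 0, 0, 130], [0, 0, 0, 0, 0, 0, 60], [0, 0, 0, 0, 0, 0, 0], [0, 0, 0, 0, 0, 0, 0], [0, 0, 0, 0, 0, 0, 0]]]'

```text
t: 10.1
position: [501.8, 327.7, 92.8]
tool_rot: [3.141, 0.349, 3.017]
contact_force: [-0.1, 1.1, 0.0]
width: 85.5
```

Call:
servo_tool --moves '[[[0, 0, -1, 0, 0, 0, 0], [0, 0, -3, 0, 0, 0, 0], [0, 0, -7, 0, 0, 0, 0], [0, 0, -12, 0, 0, 0, 0], [2, 0, -17, 0, 0, 0, 0], [7, 0, -18, 0, 0, 0, 0], [12, 0, -18, 0, 0, 0, 0], [12, 0, -18, 0, 0, 0, 0]]]'

```text
t: 11.1
position: [325.2, 350.2, 220.6]
tool_rot: [-3.141, 0.349, 3.023]
contact_force: [0.6, -0.6, 0.0]
width: 85.7
```

```bash
python3 - <<'E'
from h import *
from goal import S,N,W,L
print(env.sense()['position'],env.sense()['width'])
a=shot('scene','sceneF.png');b=shot('top','topF.png')
A=cv2.resize(a['pixels'][100:190,340:430,::-1],(400,400),interpolation=2);B=cv2.resize(b['pixels'][210:330,80:200,::-1],(400,400),interpolation=2)
cv2.imwrite('pics/fin.png',cv2.convertScaleAbs(cv2.hconcat([A,B]),alpha=1.5))
for nm,im in(('top',b),('scene',a)):
    P,_,_=cloud(im);Q=P-L;s,n,l=Q@S,Q@N,Q@W
    hs=cv2.cvtColor(im['pixels'],cv2.COLOR_RGB2HSV)
    m=(im['z_map']>0)&(abs(l)<10)&(n>-5)&(n<25)
    for x in (-90,-70,-50,-30,-12,2,20,40,60,80,100):
        k=m&(s>=x)&(s<x+10)
        if k.sum()>4: print(nm,x,k.sum(),'n95',np.percentile(n[k],95).round(1),'l',l[k].mean().round(1))
    r=m&((hs[...,0]<8)|(hs[...,0]>172))&(hs[...,1]>150)&(s>80)&(s<160)
    if r.any(): print('button s max',s[r].max(),'n',n[r].mean(),'expect 130; nozzle s min',s[m&(s>-125)&(s<0)].min(),'expect -110')
E
```

```text
[325.21968489 350.16815289 220.6193382 ] 85.71257882017207
top -90 18 n95 7.1 l 0.5
top -70 22 n95 7.5 l -0.6
top -50 28 n95 7.8 l 0.0
top -30 28 n95 7.8 l 0.1
top -12 24 n95 7.0 l -0.1
top 2 44 n95 14.4 l -1.6
top 20 48 n95 14.2 l -2.4
top 40 51 n95 13.0 l -1.5
top 60 44 n95 13.2 l -0.6
top 80 46 n95 13.8 l -0.5
top 100 67 n95 13.3 l -1.0
button s max 130.37955591911455 n 4.819449461409521 expect 130; nozzle s min -110.26347321500234 expect -110
scene -90 6 n95 5.7 l -2.6
scene -70 9 n95 5.3 l -2.0
scene -50 8 n95 5.6 l -2.4
scene -30 8 n95 6.4 l -1.9
scene 2 12 n95 12.6 l -1.9
scene 20 15 n95 12.6 l -0.4
scene 40 14 n95 12.0 l -0.0
scene 60 12 n95 12.7 l -1.6
scene 80 13 n95 12.8 l -0.8
scene 100 50 n95 11.1 l -1.6
button s max 128.66519421570223 n 2.5685210503674765 expect 130; nozzle s min -112.08182019291162 expect -110
```

View pics/fin.png

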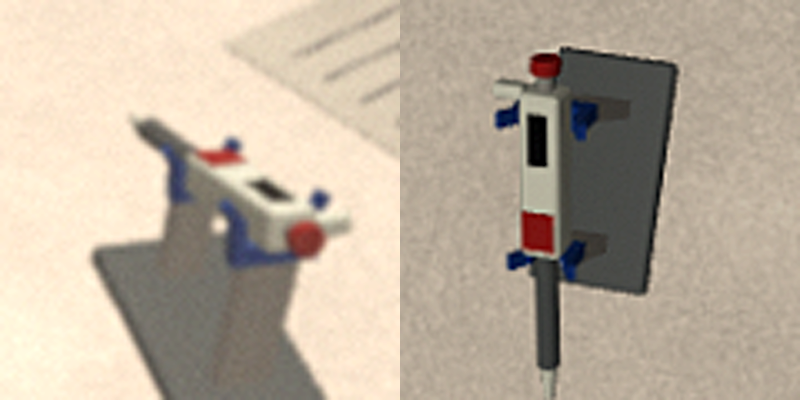

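The pipette rests in both forks with its shoulder at the low fork (right half, (540,258)) and the gripper well clear. Handing in.

```bash
python3 -c "
from workcell import env
print(env.sign_off())"
```

```text
the job is handed in; nothing more can be done
None
```

The red-button pipette is lying in both forks of the blue rest, nozzle down the slope, with its shoulder against the low fork. I released it, backed the gripper well clear, and handed the job in about 11 s into the 45 s limit.

- **Seating:** While I slid it down, it stopped moving as the command went on another 1 mm, with about 8 N along the slope. That is the shoulder meeting the low fork.
- **Final position, top camera:** The button end measured 130.4 mm up the slope from the seat point (130 expected) and the nozzle end 110.3 mm down it (110 expected). The handle top and shaft top were each within about 2 mm of their expected height, and the pipette was centred in both slots.
- **Final position, scene camera:** It read 1–2 mm lower and further down the slope, in line with the roughly 2 mm bias it already showed on the table.
- **Other objects:** I did not re-measure the blue pipette, rack, vial or marker at the end. The arm's path stayed clear of them, and the wrist force never read above about 9 N.

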